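Plant the green table sign in its swivel foot by feel

ROBOT

A 6-joint arm with a two-finger parallel gripper is mounted at the origin on the work surface. World frame = base frame: x ahead of the robot, y to its left, z up, the work surface at z = 0. Lengths are in mm, angles in degrees, forces in N, time in s.
With the tool pointing down it reaches from about 250 to 775 mm from the base axis. Payload 4 kg.
Tool frame: the origin (TCP) lies at the very end of the fingers, on their centre line; the grasp point (between the pads) lies 19 mm behind it; x points along the fingers, y is the direction in which the jaws open and shut, and the axes are right-handed (so a half turn about x gives the same grasp; the last joint's range is limited). The gripper opens to 85 mm and grips with 20 to 120 N. Pads are 22 mm wide; open, the fingers measure 114 mm over their backs; the gripper's body (76 mm by 85 mm) begins 54 mm behind the grasp point. The pads swing forward as they close: fully open they stand 13 mm farther back than shut.
Start: joints at [-77.011, 4.996, 78.535, -0, 96.463, -5.907], TCP at [178.117, -520.377, 231.341] pointing down, gripper open.
Joint ranges: [-177.83, 177.83], [-43.37, 116.18], [15.69, 146.23], [-61.86, 241.86], [9.47, 152.12], [-147.06, 147.06]. Speed limits (degrees/s): [159.86, 159.86, 180, 180, 180, 180].

INTERFACE

Orientations are given as [roll, pitch, yaw] about the fixed x, y, z axes, in that order (R = Rz(yaw) Ry(pitch) Rx(roll)).
In Python, from plant import ctrl gives the robot as it stands. Calls block until the motion is done:
- ctrl.move_pose(position, orientation): joint-space move of the TCP to a pose.
- ctrl.move_straight(position, speed=150, frame=None): straight line of the TCP; frame=None keeps the orientation; speed is the mean speed in mm/s.
- ctrl.move_j(angles): joint-space move.
- ctrl.command_gripper(opening): finger opening in mm; the grip force is fixed at half the most; returns when the fingers have stopped.
- ctrl.wait(seconds).
- ctrl.inverse_kinematics(position, orientation): joint angles nearest the present ones, or None.
- ctrl.observe(): the state.
- ctrl.grab_frame(name): name is "scene" or "top" or "wrist"; returns the picture (384x512x3 uint8, blue, green, red); there is no depth.
- ctrl.calibration(name): a dict with "camera_matrix" (3x3 intrinsics, pixels), "k1" (the pictures are not rectified: a ray, as slopes to the right and down, at radius r is drawn at 1 + k1 r^2 times it, then the intrinsics apply), "world_from_camera" (4x4, takes a point from camera to world coordinates); the wrist camera has in their place "T_tool_cam" (4x4, takes a point from camera to tool coordinates, whose origin is the TCP and whose axes are the tool frame's). Camera axes: x right, y down, z forward; pixel columns grow to the right and rows downward; lengths in mm; the calibration is good to about 2 mm. A picture is of the moment at which its call begins: read the wrist's pose just before it. calibration takes no time and is no camera call.
A pose or a line that the arm cannot do raises ctrl.PlanningError and nothing moves.
- ctrl.hand_in(): hands the job in, once; it reports no verdict.
The state is a dict: "time_s": time; "q": joint angles; "joint_vel": joint speeds; "joint_torque": joint torques, N m; "position": TCP position; "ee_rot": TCP orientation; "wrist_force": force on the tool from outside, world axes, zero at the start; "torque": the same for the moment, N m; "gripper_width": finger opening in mm.
Only numpy, scipy, OpenCV 4.12 (cv2) and the standard library are available. Lean on these libraries where they do the work, as an engineer would, in place of code of your own. Each camera call takes 0.05 s, during which the arm holds its last target.

TASK

Take the green disc sign out of the black tray and plant it upright in the grey table foot: the square socket inside the foot stands at some unknown angle, so turn the post gently by feel until it finds the square, then slide it down fully home until its collar lies flush on the foot, and let go. Keep the push on the foot light, under 20 N at all times, and leave the red sign, glue stick, pin dish and cards where they are.

Things in the scene. Friction and masses are not known exactly. Their poses are not given: they have to be found in the camera images.
- green_disc (a point): Centre of the green sign's upright disc, 60 mm diameter, 10 mm thick: grip it across the thickness. x = normal of the disc's flat faces (level), z = up. The sign is one rigid piece, about 110 g. Straight below this point: the disc's lower edge 30 mm, the underside of a black round collar (40 mm diameter, 5 mm thick) 55 mm, the tip of the square post 95 mm
- green_collar (a point): Centre of the underside of the green sign's collar, where the square post begins. The post is 40 mm long and 16 x 16 mm, its flats square to x and y; axes as green_disc
- green_tip (a point): Centre of the lower end of the green sign's square post, which tapers slightly (chamfer of 1.2 mm at 45 degrees); axes as green_disc
- tray: Fixed black tray 100 x 240 x 50 mm (x, y, z); origin: centre of its underside. Two loose round pockets, 25 mm diameter, 45 mm deep, lie 70 mm either side of the centre along its y; they hold the green and the red sign, in either order, each resting by its collar on the tray's top, 50 mm up. Lift a sign more than 40 mm to draw it out
- foot: Fixed grey foot: housing 64 x 64 mm, 50 mm high, on a round steel base 130 mm in diameter; origin: centre of its underside, x and y along the housing's sides. A brass square socket inside swivels, but a friction brake holds it against light rubbing (it yields to about 0.08 Nm); its starting angle differs every time, never matches the housing's sides and is not measured
- foot_mouth (a point): Centre of the foot's round mouth, in its top face. Below: a round guide bore, 25 mm diameter, 12 mm deep, where the post turns freely; then the coaxial square socket, 17.4 mm wide, 30 mm deep. A post at a wrong angle stops on the brass, collar about 28 mm above the mouth; within about 4 degrees of a matching angle (one every 90) it slides in until the collar lies on the top face
- red_disc (a point): Centre of the red sign's disc: same shape as the green one, standing in the other pocket; leave it
- glue_center (a point): Centre of a standing green glue stick with a red cap, 32 mm in diameter, 95 mm high; leave it
- dish_center (a point): Centre of a white round pin dish, 80 mm in diameter, 15 mm high; leave it
- cards_center (a point): Centre of a stack of coloured cards, 95 x 205 x 24 mm (x, y, z); leave it
Things that resemble listed ones, but are neither listed nor needed, are in the scene too. What is shaped like the part that bears green_disc but pink is not meant.

How it is judged:
By the outcome, as a careful person would: the job done as asked, in the order asked, and still so for the second after the job is handed in, with the robot touching nothing.
It also fails if it takes over 61 s, if anything falls off the work surface, if the arm or the gripper's body presses on something with over 40 N, if the wrist force passes 120 N, or if a joint passes its speed limit or range.

## Working session

There is one attempt and no reset: what is moved stays moved. The work goes in short steps, each a Python script; the robot and the scene stay as the last script left them, time stands still between calls to the robot, and variables do not carry over. Pictures are saved under pics/ and viewed, and the job is handed in when it is done.

```bash
ls; mkdir -p pics
python3 - <<'E'
from plant import ctrl
import cv2
for n in ("scene","top","wrist"):
    cv2.imwrite(f"pics/{n}0.png",ctrl.grab_frame(n))
    c=ctrl.calibration(n)
    print(n,{k:(v.round(3).tolist() if hasattr(v,'round') and hasattr(v,'tolist') else v) for k,v in c.items()})
print(ctrl.observe())
E
```

```text
pics
scene {'camera_matrix': [[407.04, 0.0, 252.791], [0.0, 407.04, 189.316], [0.0, 0.0, 1.0]], 'k1': -0.051166404057855504, 'world_from_camera': [[-0.73, 0.474, -0.493, 1044.469], [0.683, 0.52, -0.513, 417.106], [0.013, -0.711, -0.703, 697.031], [0.0, 0.0, 0.0, 1.0]]}
top {'camera_matrix': [[384.792, 0.0, 260.715], [0.0, 384.792, 188.247], [0.0, 0.0, 1.0]], 'k1': -0.01102344417044396, 'world_from_camera': [[0.029, -0.992, 0.124, 478.947], [-0.999, -0.031, -0.011, -6.852], [0.014, -0.124, -0.992, 999.28], [0.0, 0.0, 0.0, 1.0]]}
wrist {'camera_matrix': [[270.247, 0.0, 250.576], [0.0, 270.247, 190.488], [0.0, 0.0, 1.0]], 'k1': -0.047806525917903894, 'T_tool_cam': [[-0.001, -0.295, 0.955, -141.725], [1.0, 0.001, 0.001, -0.147], [-0.001, 0.955, 0.295, -75.787], [0.0, 0.0, 0.0, 1.0]]}
{'time_s': 0.15, 'q': array([-7.70136090e+01,  5.03148342e+00,  7.86058331e+01,  2.74512855e-03,
        9.64626394e+01, -5.90708111e+00]), 'joint_vel': array([-0.0259407 , -0.0408537 , -0.18379961,  0.00228726,  0.02457641,
       -0.04746444]), 'joint_torque': array([ 6.81745532e-04, -3.52372527e+01, -3.13679481e+01, -1.13042024e-04,
        8.02352006e-03,  2.51442440e-07]), 'position': array([ 178.02011993, -519.98807849,  230.37929568]), 'ee_rot': array([-97.47053694,  89.90000681, 101.42324173]), 'wrist_force': array([-0.96023942,  0.11658785,  0.20178116]), 'torque': array([ 0.01796058,  0.04667171, -0.02122632]), 'gripper_width': 85.45824393118967}
```

View pics/scene0.png

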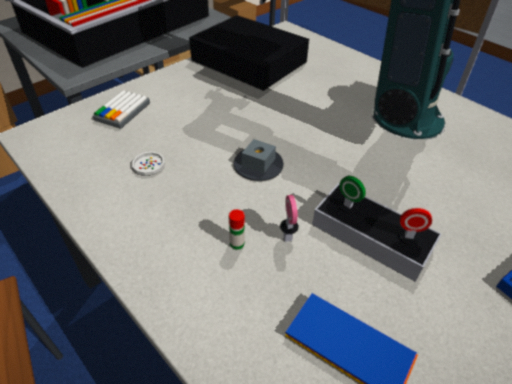

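View pics/top0.png

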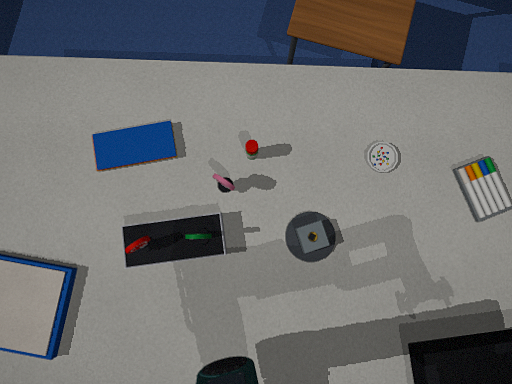

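View pics/wrist0.png

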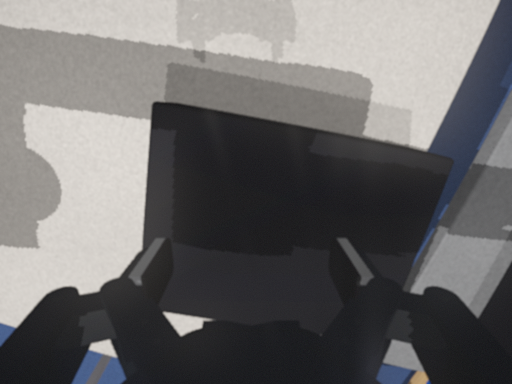

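The scene view shows these sign-like things:
- **Green disc:** (351,190), standing in the tray. It is edge-on at (197,237) in the top view.
- **Red disc:** (415,220), in the other pocket.
- **Pink sign look-alike:** (291,212), outside the tray.
- **Glue stick:** (237,230), green with a red cap.

The foot is at (258,158) in the scene view and (312,236) in the top view. My choice is the green disc in the tray.

```bash
cat > h.py <<'E'
import numpy as np, cv2
from scipy.spatial.transform import Rotation as R
from plant import ctrl
def pose_T(o):
    T=np.eye(4);T[:3,:3]=R.from_euler('xyz',o['ee_rot'],degrees=True).as_matrix();T[:3,3]=o['position'];return T
def cam(name,o=None):
    c=ctrl.calibration(name);K=np.array(c['camera_matrix'])
    T=np.array(c['world_from_camera']) if name!='wrist' else pose_T(o)@np.array(c['T_tool_cam'])
    return K,c['k1'],T
def ray(name,uv,o=None):
    K,k1,T=cam(name,o)
    p=cv2.undistortPoints(np.array([[uv]],float),K,np.array([k1,0,0,0.]))[0,0]
    d=T[:3,:3]@np.array([p[0],p[1],1]);return T[:3,3],d/np.linalg.norm(d)
def onz(name,uv,z,o=None):
    c,d=ray(name,uv,o);return c+d*(z-c[2])/d[2]
def proj(name,P,o=None):
    K,k1,T=cam(name,o);P=np.atleast_2d(P);q=(P-T[:3,3])@T[:3,:3]
    return cv2.projectPoints(q[:,None],np.zeros(3),np.zeros(3),K,np.array([k1,0,0,0.]))[0][:,0]
def tri(rays):
    A=np.zeros((3,3));b=np.zeros(3)
    for c,d in rays:
        M=np.eye(3)-np.outer(d,d);A+=M;b+=M@c
    x=np.linalg.solve(A,b);return x,[np.linalg.norm((np.eye(3)-np.outer(d,d))@(x-c)) for c,d in rays]
def mask(im,h0,h1,s=80,v=40):
    return cv2.inRange(cv2.cvtColor(im,cv2.COLOR_BGR2HSV),(h0,s,v),(h1,255,255))
def blobs(m,amin=30):
    n,l,st,ce=cv2.connectedComponentsWithStats(m)
    return [(st[i].tolist(),ce[i].round(1).tolist()) for i in range(1,n) if st[i,4]>=amin],l
E
python3 - <<'E'
from h import *
s=cv2.imread('pics/scene0.png');t=cv2.imread('pics/top0.png')
print(blobs(mask(s,45,75,s=100),30)[0]);print(blobs(mask(t,45,75,s=100),20)[0])
cv2.imwrite('pics/sc_crop.png',cv2.resize(s[130:290,220:450],None,fx=3,fy=3,interpolation=cv2.INTER_CUBIC))
cv2.imwrite('pics/top_crop.png',cv2.resize(t[170:280,110:350],None,fx=3.3,fy=3.3,interpolation=cv2.INTER_CUBIC))
m=mask(t,45,75,s=100);ys,xs=np.nonzero(m[220:260,170:230])
p=np.c_[xs+170,ys+220].astype(np.float32)
print(cv2.minAreaRect(p))
print('tray corners',[onz('top',q,50).round(1).tolist() for q in [(123,226),(221,213),(224,255),(127,266)]])
print('mouth',onz('top',(313,237),50).round(1))
E
```

```text
[([82, 0, 26, 9, 64], [90.1, 3.8]), ([95, 106, 11, 10, 41], [99.2, 110.5]), ([340, 176, 25, 26, 239], [354.2, 187.1]), ([345, 184, 12, 13, 118], [350.4, 189.8]), ([230, 228, 14, 7, 50], [236.8, 231.7])]
[([484, 157, 12, 16, 101], [489.7, 164.5]), ([185, 234, 26, 5, 125], [197.1, 236.0])]
((197.5, 236.0), (4.0, 25.0), 90.0)
tray corners [[494.2, 317.1, 50.0], [533.3, 78.9, 50.0], [431.5, 67.4, 50.0], [398.3, 300.5, 50.0]]
mouth [ 481.2 -148.8   50. ]
```

View pics/sc_crop.png

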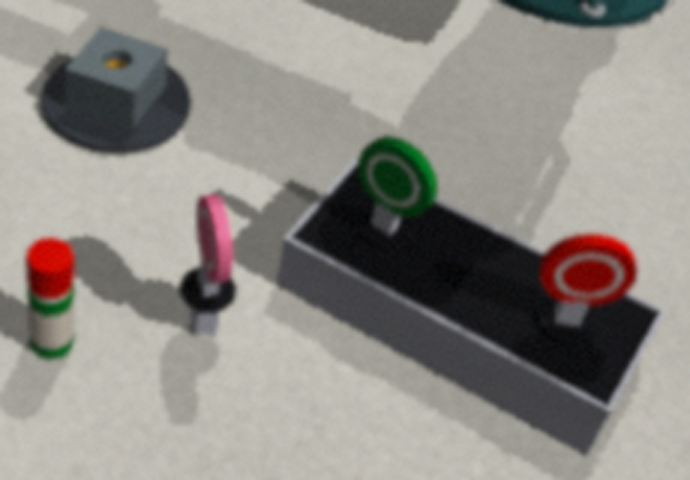

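View pics/top_crop.png

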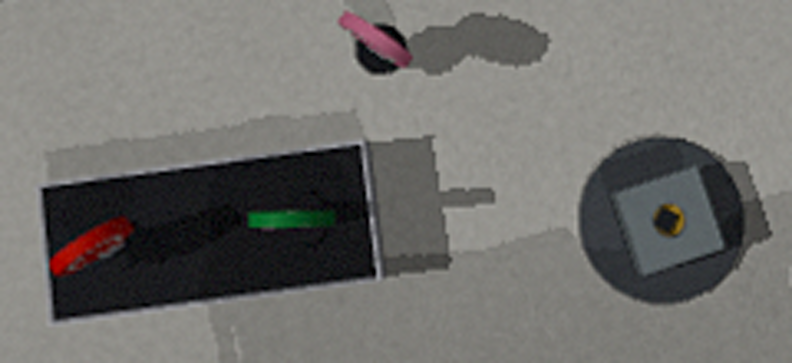

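Run:
```python
from h import *
x,r=tri([ray('scene',(352,189)),ray('top',(198.0,236.1))]);print(x.round(1),np.round(r,1))
a=onz('top',(185,236.2),108);b=onz('top',(211.5,236.2),108);print(a,b,np.linalg.norm(a-b),np.degrees(np.arctan2(*(a-b)[[1,0]])))
c=np.array([onz('top',q,50)[:2] for q in [(123,226),(221,213),(224,255),(127,266)]]);
print(c.mean(0),[np.linalg.norm(c[i]-c[i-1]).round(1) for i in range(4)])
u=(c[0]-c[1]+c[3]-c[2]);u/=np.linalg.norm(u);print('pockets',c.mean(0)+70*u,c.mean(0)-70*u)
# mouth
crop=lambda q,f=3.3,o=(110,170):(q[0]/f+o[0],q[1]/f+o[1])
for q in [(611,193),(698,167),(724,245),(643,276)]: print(onz('top',crop(q),50).round(1))
m=onz('top',crop((669,220)),50);print('mouth top',m)
cs=lambda q:(q[0]/3+220,q[1]/3+130)
print('mouth scene',onz('scene',cs((118,62)),50), 'tri',tri([ray('scene',cs((118,62))),ray('top',crop((669,220)))]))
```

```text
[475.7 124.2 104.9] [0.5 0.5]
[474.28823844 153.8936578  108.        ] [476.09050722  93.2171655  108.        ] 60.7032527192858 91.7013515230113
[464.3170024  190.97534119] [np.float64(97.3), np.float64(241.4), np.float64(102.5), np.float64(235.5)]
pockets [453.71844381 260.16833618] [474.915561  121.7823462]
[ 500.7 -104.6   50. ]
[ 522.  -169.4   50. ]
[ 464.8 -189.3   50. ]
[ 440.4 -129.4   50. ]
mouth top [ 482.01778587 -148.15661121   50.        ]
mouth scene [ 484.98495228 -144.53483897   50.        ] tri (array([ 481.74872712, -148.40670167,   45.98293456]), [np.float64(0.4448014926161711), np.float64(0.4448014926160731)])
```

```bash
cat >> h.py <<'E'
def ori(a,tilt=0):
    """tool straight down, jaw axis at yaw a (deg)"""
    a=np.radians(a);M=np.array([[0,np.cos(a),np.sin(a)],[0,np.sin(a),-np.cos(a)],[-1,0,0]])
    r=R.from_euler('y',0).as_matrix()@M
    import warnings
    with warnings.catch_warnings():
        warnings.simplefilter('ignore'); return R.from_matrix(r).as_euler('xyz',degrees=True).tolist()
def jaw(o):
    y=R.from_euler('xyz',o['ee_rot'],degrees=True).as_matrix()[:,1];return np.degrees(np.arctan2(y[1],y[0]))
E
python3 - <<'E'
from h import *
print(jaw(ctrl.observe()))
for a in (1.7,181.7):
  for p in ([475,124,86],[482,-148,86]):
    q=ctrl.inverse_kinematics(p,ori(a));print(a,p,None if q is None else np.round(q,1))
for a in (-90,-60,-45,0,45,60,90): 
    q=ctrl.inverse_kinematics([482,-148,130],ori(a));print(a,None if q is None else np.round(q,1))
E
```

```text
-71.10621007683038
1.7 [475, 124, 86] [ 8.   1.9 98.7 -0.  79.4  6.3]
1.7 [482, -148, 86] [-23.5   3.6  96.9   0.   79.5 -25.2]
181.7 [475, 124, 86] None
181.7 [482, -148, 86] None
-90 [-23.5   1.6  93.7   0.   84.7  66.5]
-60 [-23.5   1.6  93.7   0.   84.7  36.5]
-45 [-23.5   1.6  93.7   0.   84.7  21.5]
0 [-23.5   1.6  93.7   0.   84.7 -23.5]
45 [-23.5   1.6  93.7   0.   84.7 -68.5]
60 [-23.5   1.6  93.7   0.   84.7 -83.5]
90 [ -23.5    1.6   93.7    0.    84.7 -113.5]
```

Run:
```python
from h import *
ctrl.move_pose([480,-148,180],ori(-45)); print(ctrl.observe()['time_s'])
for i,a in enumerate((-45,45)):
    ctrl.move_pose([482,-148,125],ori(a)); ctrl.wait(0.3)
    o=ctrl.observe();im=ctrl.grab_frame('wrist');cv2.imwrite(f'pics/foot{i}.png',im)
    np.save(f'pics/foot{i}.npy',dict(ee_rot=o['ee_rot'],position=o['position']),allow_pickle=True)
    print(o['time_s'],o['position'],jaw(o),o['wrist_force'],proj('wrist',[482,-148,50],o))
```

```text
1.9083
2.5417 [ 483.0048975 -148.5886687  126.9908783] -45.01457696125145 [-1.08967597 -0.29009272  0.24389848] [[248.71846312 199.98408991]]
4.2917 [ 481.99071173 -147.99178421  124.99050209] 44.991947932120034 [-0.48965715 -0.62553702 -0.18951239] [[250.09937925 199.79429249]]
```

Run:
```python
import cv2,numpy as np
a=[cv2.resize(cv2.imread(f'pics/foot{i}.png')[80:330,150:350],None,fx=2,fy=2,interpolation=cv2.INTER_CUBIC) for i in (0,1)]
cv2.imwrite('pics/foot_both.png',np.hstack(a))
```

```text
(no output)
```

View pics/foot_both.png

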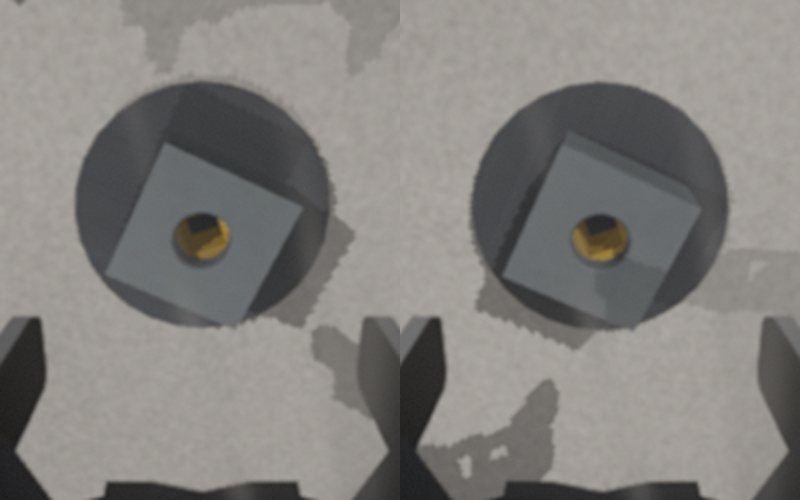

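Run:
```python
from h import *
outs=[]
for i in (0,1):
    im=cv2.imread(f'pics/foot{i}.png');o=np.load(f'pics/foot{i}.npy',allow_pickle=True).item()
    hs=cv2.cvtColor(im,cv2.COLOR_BGR2HSV).astype(int)
    roi=im[160:240,215:290].astype(int)
    g=roi.sum(2)/3; sat=roi.max(2)-roi.min(2)
    yel=(roi[:,:,2]-roi[:,:,0]>15)|(g<60)
    m=(yel*255).astype(np.uint8)
    n,l,st,ce=cv2.connectedComponentsWithStats(m);k=l[39:40,36:37].max() or 1+np.argmax(st[1:,4])
    cn,_=cv2.findContours((l==k).astype(np.uint8),cv2.RETR_EXTERNAL,cv2.CHAIN_APPROX_NONE)
    c=max(cn,key=len);c=cv2.convexHull(c);e=cv2.fitEllipse(c)
    uv=(e[0][0]+215,e[0][1]+160);print(e,uv,onz('wrist',uv,50,o).round(2))
    # housing corners
    q=np.array([(163,142),(303,208),(237,328),(106,274)] if i==0 else [(567,133),(701,208),(635,328),(503,276)],float)
    if i: q[:,0]-=400
    q=q/2+[150,80]
    P=np.array([onz('wrist',x,50,o) for x in q]);print(P.mean(0).round(1),np.linalg.norm(np.diff(P,axis=0),axis=1).round(1))
    z=cv2.resize(im[175:225,225:280],None,fx=7,fy=7,interpolation=cv2.INTER_CUBIC);outs.append(z)
cv2.imwrite('pics/mouths.png',np.hstack(outs))
```

```text
((36.170841217041016, 37.75720977783203), (22.39961814880371, 26.86589813232422), 88.50890350341797) (251.17084121704102, 197.75720977783203) [ 484.7  -148.55   50.  ]
[ 483.  -150.3   50. ] [64.7 62.4 63.6]
((34.84731674194336, 39.01564407348633), (23.26919174194336, 27.727981567382812), 96.73068237304688) (249.84731674194336, 199.01564407348633) [ 481.35 -147.66   50.  ]
[ 482.3 -147.6   50. ] [63.5 61.8 63.1]
```

View pics/mouths.png

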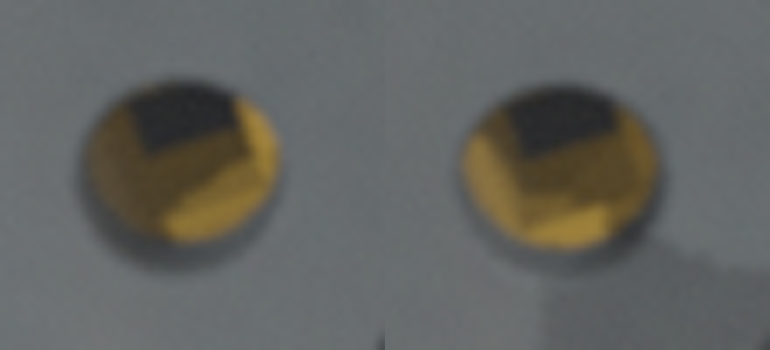

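Run:
```python
from h import *
for i,uv in enumerate([(250.9,199.9),(250.0,200.4)]):
    o=np.load(f'pics/foot{i}.npy',allow_pickle=True).item();print(onz('wrist',uv,50,o).round(2))
ctrl.move_pose([475.5,124,170],ori(1.7)); ctrl.wait(0.3)
o=ctrl.observe();im=ctrl.grab_frame('wrist');cv2.imwrite('pics/disc0.png',im)
np.save('pics/disc0.npy',dict(ee_rot=o['ee_rot'],position=o['position']),allow_pickle=True)
print(o['time_s'],o['position'],jaw(o),o['wrist_force'],proj('wrist',[[475.5,124,135],[475.5,124,50]],o))
```

```text
[ 483.17 -149.75   50.  ]
[ 482.33 -148.44   50.  ]
5.8333 [475.63439603 123.35203331 169.8478605 ] 1.6337233306560126 [-0.01981992 -0.77810196  0.68397382] [[249.85349981 217.93734423]
 [250.07573725 184.75660614]]
```

View pics/disc0.png

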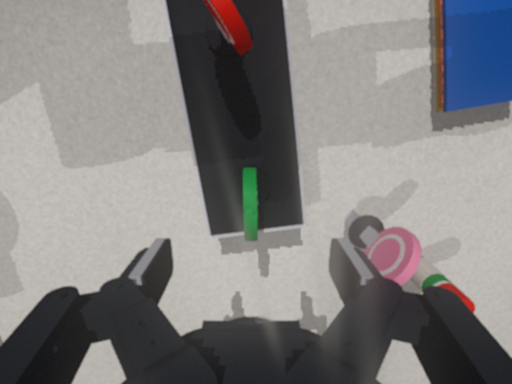

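Run:
```python
from h import *
im=cv2.imread('pics/disc0.png');o=np.load('pics/disc0.npy',allow_pickle=True).item()
m=mask(im,45,75,s=100);m[:,:200]=0;m[:,300:]=0;m[260:]=0
ys,xs=np.nonzero(m);print(ys.min(),ys.max(),[(r,xs[ys==r].min(),xs[ys==r].max()) for r in (175,190,205,220,233)])
t=np.radians(np.arange(0,360,2))
for c in ([475.5,124],[475.5,122],[476.5,124]):
    P=np.c_[np.full(180,c[0]),c[1]+30*np.cos(t),105+30*np.sin(t)]
    p=np.vstack([proj('wrist',P+[s,0,0],o) for s in(-5,5)]);print(c,p.min(0),p.max(0))
```

```text
167 238 [(175, np.int64(242), np.int64(256)), (190, np.int64(242), np.int64(257)), (205, np.int64(243), np.int64(257)), (220, np.int64(244), np.int64(257)), (233, np.int64(251), np.int64(256))]
[475.5, 124] [242.50583851 166.19746151] [257.76531026 241.0719211 ]
[475.5, 122] [242.45219214 168.63536192] [257.66320044 243.32550643]
[476.5, 124] [243.83679747 166.23321749] [259.14662765 241.10475798]
```

Run:
```python
from h import *
ctrl.move_straight([475.4,124.2,86],speed=120); ctrl.wait(0.2)
o=ctrl.observe();print(o['time_s'],o['position'],o['wrist_force'])
ctrl.command_gripper(5); ctrl.wait(0.2)
o=ctrl.observe();print(o['time_s'],o['position'],o['wrist_force'],o['gripper_width'])
ctrl.move_straight([475.4,124.2,150],speed=100); ctrl.wait(0.2)
o=ctrl.observe();print(o['time_s'],o['position'],o['wrist_force'],o['torque'],o['gripper_width'])
cv2.imwrite('pics/lift.png',ctrl.grab_frame('wrist'));cv2.imwrite('pics/lift_s.png',ctrl.grab_frame('scene'))
np.save('pics/lift.npy',dict(ee_rot=o['ee_rot'],position=o['position']),allow_pickle=True)
```

```text
6.9333 [476.12449622 124.30974978  87.09511006] [-0.38798263 -0.16049619 -0.64954274]
7.8083 [475.44262865 124.22069849  86.04834615] [0.15549326 0.52741616 0.96492649] 9.743250324869141
8.8 [474.850583   124.12040448 148.99942247] [-0.54098458 -0.78031853 -0.95193594] [0.07103427 0.03177529 0.00311588] 9.360756349702063
```

View pics/lift.png

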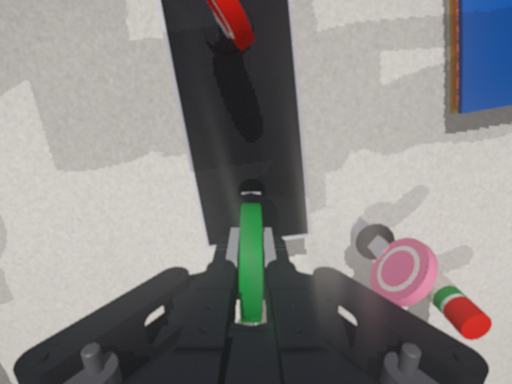

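View pics/lift_s.png

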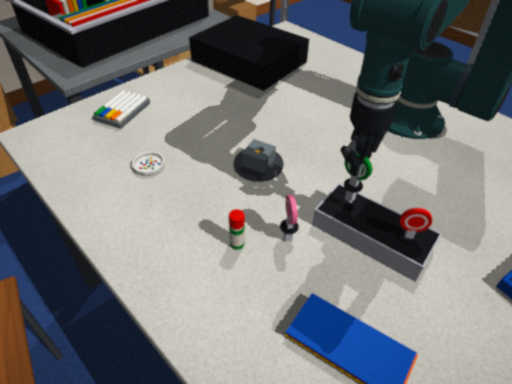

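```bash
python3 - <<'E'
from h import *
ctrl.move_pose([482.5,-148.8,165],ori(-15)); ctrl.wait(0.3)
o=ctrl.observe();print(o['time_s'],o['position'],o['wrist_force'],o['torque'],o['gripper_width'],jaw(o))
cv2.imwrite('pics/ab.png',ctrl.grab_frame('wrist'));cv2.imwrite('pics/ab_s.png',ctrl.grab_frame('scene'));cv2.imwrite('pics/ab_t.png',ctrl.grab_frame('top'))
np.save('pics/ab.npy',dict(ee_rot=o['ee_rot'],position=o['position']),allow_pickle=True)
# expected collar / tip outlines
M=pose_T(o)
t=np.radians(np.arange(0,360,5))
for xx,r in((31,20),(36,20)):
    P=(M@np.c_[np.full(72,xx),r*np.cos(t),r*np.sin(t),np.ones(72)].T).T[:,:3];p=proj('wrist',P,o);print(xx,p.min(0),p.max(0))
    print('scene',proj('scene',P).min(0),proj('scene',P).max(0))
print('tip scene',proj('scene',(M@[76,0,0,1])[:3]),'mouth',proj('wrist',[482.5,-148.8,50],o))
E
python3 - <<'E'
import cv2,numpy as np
a=cv2.imread('pics/ab.png');b=cv2.imread('pics/ab_s.png')
cv2.imwrite('pics/ab2.png',np.hstack([cv2.resize(a[120:320,190:310],None,fx=2.8,fy=2.8,interpolation=3),cv2.resize(b[60:200,200:310],None,fx=4,fy=4,interpolation=3)]))
E
```

```text
10.2583 [ 482.7317931  -147.81573178  164.98003099] [ 0.47741974  0.34683496 -1.03883586] [-0.06399014  0.03146049  0.03142537] 9.051457768548053 -14.893829229774633
31 [221.2696936  193.68024077] [278.88511834 246.78001534]
scene [251.47157108 117.19874401] [268.36018821 127.05648862]
36 [221.99187487 191.45187353] [278.18304411 243.42157668]
scene [251.44926955 118.92639862] [268.27761797 128.80141006]
tip scene [[259.45480367 137.25126761]] mouth [[250.22576696 187.84179705]]
```

View pics/ab2.png

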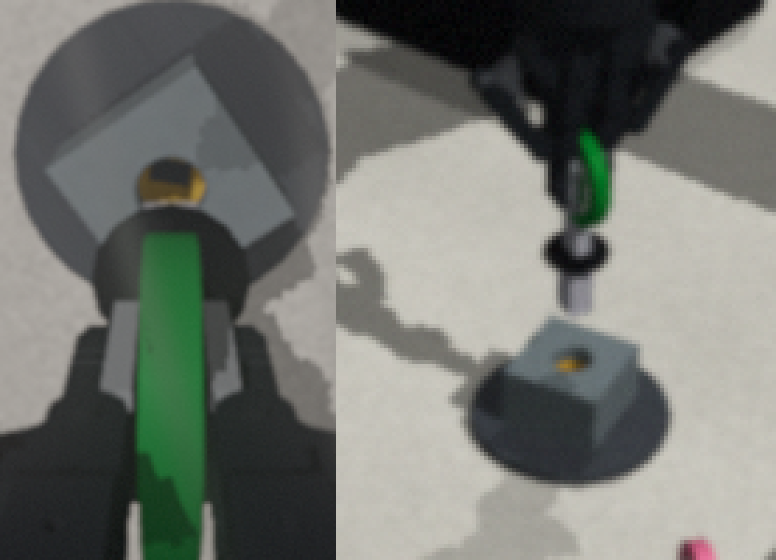

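Run:
```python
from h import *
for P in ([482.5,-148.8,50],[484.5,-145,50]): print(P,[proj(n,P).round(1) for n in('scene','top')])
print(onz('scene',(259,150),50))
# housing top corners from the first scene image
s=cv2.imread('pics/ab_s.png');t=cv2.imread('pics/ab_t.png')
cs=lambda q:((q[0]-336)/4+200,q[1]/4+60)
P=np.array([onz('scene',cs(q),50) for q in [(551,318),(638,346),(598,403),(506,375)]]);print(P.mean(0),np.linalg.norm(np.diff(P,axis=0),axis=1))
cv2.imwrite('pics/ab3.png',np.hstack([cv2.resize(s[105:180,225:295],None,fx=8,fy=8,interpolation=3)[:600],cv2.resize(t[200:275,275:300+4],None,fx=8,fy=8,interpolation=3)]))
```

```text
[482.5, -148.8, 50] [array([[258.9, 149.4]]), array([[313. , 236.5]])]
[484.5, -145, 50] [array([[259.3, 150.5]]), array([[311.5, 235.6]])]
[ 483.78262628 -146.99907137   50.        ]
[ 483.04688305 -146.61514366   50.        ] [61.76591928 61.7891815  62.08378745]
```

View pics/ab3.png

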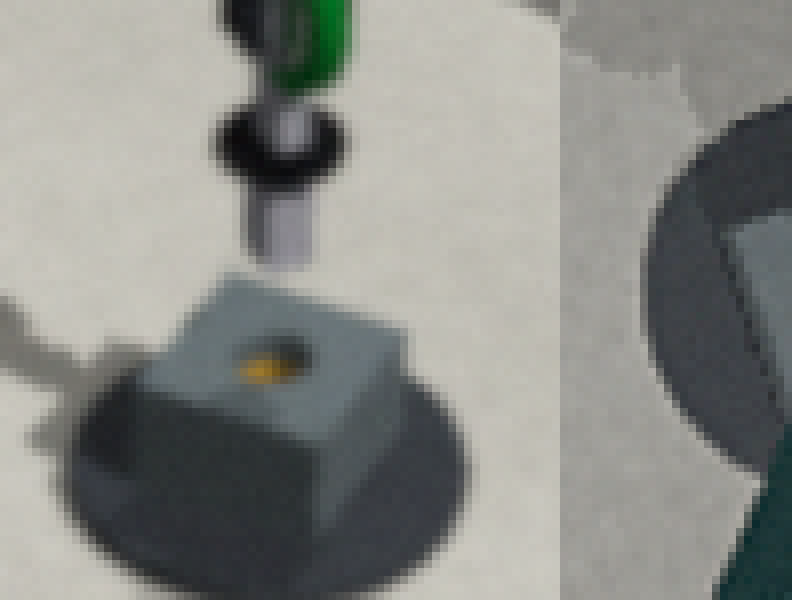

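Run:
```python
from h import *
im=cv2.imread('pics/ab.png');o=np.load('pics/ab.npy',allow_pickle=True).item();M=pose_T(o)
for c in (236,243,250,257,264): print(c,im[186:206,c].sum(1)//3)
for P in ([36,0,-20],[31,0,-20],[36,-7,-18.7],[31,-7,-18.7],[74.8,0,-8],[76,0,-6.8],[74.8,-8,-8],[74.8,8,-8]):
    print(P,proj('wrist',(M@(P+[1]))[:3],o).round(1))
r=198;row=im[:,:].sum(2)//3
for r in(200,205,212,218): print(r,row[r,216:230],row[r,272:286])
t=np.radians(np.arange(0,360,2))
for xx in(31,36):
    P=(M@np.c_[np.full(180,xx),20*np.cos(t),20*np.sin(t),np.ones(180)].T).T[:,:3];p=proj('wrist',P,o)
    for r in(200,205,212,218): print(xx,r,[round(float(np.interp(r,*(p[s][np.argsort(p[s][:,1])].T[::-1]))),1) for s in (np.cos(t)<0,np.cos(t)>0)])
```

```text
236 [112 111 112 112 112 113 114 113 115 113 102  81  66  69  66  68  69  70
  69  69]
243 [ 64  62  63  64  63  78 103 112  83  52  46  47  49  48  48  50  52  58
  63  66]
250 [61 62 60 62 78 93 95 67 40 39 37 39 42 41 41 43 43 50 57 56]
257 [ 57  63  67  71  80 101 120 112  75  40  37  41  39  37  39  37  40  49
  54  54]
264 [107 104 104 106 108 109 111 112 111 103  81  55  38  38  40  38  37  37
  39  38]
[36, 0, -20] [[250.1 191.5]]
[31, 0, -20] [[250.1 193.7]]
[36, -7, -18.7] [[240.  193.2]]
[31, -7, -18.7] [[239.7 195.5]]
[74.8, 0, -8] [[250.2 191.3]]
[76, 0, -6.8] [[250.2 192.2]]
[74.8, -8, -8] [[240.6 191.3]]
[74.8, 8, -8] [[259.7 191.3]]
200 [ 79  79  77  80  90 104 114 114 114 114 115 116 116 114] [109 111 111 111 112 112 112 112 112 113 112 114 114 112]
205 [ 79  79  79  79  79  77  77  80  94 107 105  91  69  61] [ 42  58  83 102 111 113 112 107 100  88  75  64  59  54]
212 [81 80 81 78 80 79 78 73 60 51 52 52 54 56] [39 41 41 39 41 45 53 56 57 56 55 57 55 57]
218 [153 133 109  92  80  77  73  59  51  50  49  51  50  53] [ 39  42  40  42  41  41  44  51  55  55  59  73  91 104]
31 200 [231.4, 268.7]
31 205 [226.5, 273.7]
31 212 [222.7, 277.5]
31 218 [221.4, 278.8]
36 200 [229.2, 270.9]
36 205 [225.4, 274.8]
36 212 [222.6, 277.6]
36 218 [222.0, 278.2]
```

Run:
```python
from h import *
im=cv2.imread('pics/ab.png');o=np.load('pics/ab.npy',allow_pickle=True).item();M=pose_T(o)
m=mask(im,45,75,s=100);m[:,:200]=0;m[:,300:]=0
ys,xs=np.nonzero(m);print(ys.min(),ys.max())
for c in (244,250,256): y=np.nonzero(m[:,c])[0];print(c,y.min(),y.max())
t=np.radians(np.arange(0,360,2))
for zd,xd in((0,-19),(2,-19),(0,-18),(-2,-19)):
    P=(M@np.c_[xd+30*np.cos(t),np.zeros(180),zd+30*np.sin(t),np.ones(180)].T).T[:,:3];p=proj('wrist',P,o);print(zd,xd,p.min(0),p.max(0))
im=cv2.imread('pics/ab.png')
cv2.imwrite('pics/ab4.png',cv2.resize(im[180:330,215:290],None,fx=4,fy=4,interpolation=3))
```

```text
203 321
244 204 321
250 203 320
256 203 320
0 -19 [249.80487771 202.12842726] [250.03377948 323.50500312]
2 -19 [249.80516096 205.72222259] [250.03291572 326.82502556]
0 -18 [249.81051531 201.48741496] [250.03633136 321.92156442]
-2 -19 [249.80460873 198.50057329] [250.03465599 320.14731174]
```

View pics/ab4.png

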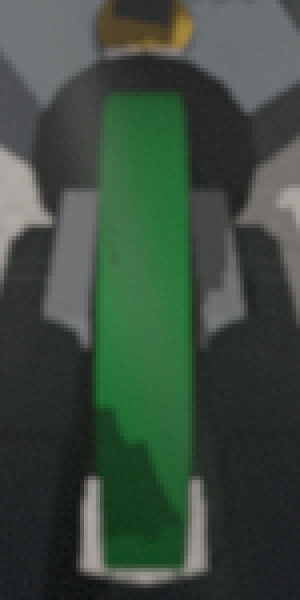

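Run:
```python
from h import *
im=cv2.imread('pics/ab.png');o=np.load('pics/ab.npy',allow_pickle=True).item()
t=np.radians(np.arange(0,360,2))
P=np.c_[482.5+12.5*np.cos(t),-148.8+12.5*np.sin(t),np.full(180,50)];p=proj('wrist',P,o);print(p.min(0),p.max(0))
g=im.sum(2)//3
for c in (246,251,256): print(c,g[168:184,c])
for r in (184,187,190): print(r,g[r,230:272].tolist())
a=np.radians(jaw(o));print('dy,dz per mm',proj('wrist',[482.5+np.cos(a),-148.8+np.sin(a),50],o)-proj('wrist',[482.5,-148.8,50],o),proj('wrist',[482.5+np.sin(a),-148.8-np.cos(a),50],o)-proj('wrist',[482.5,-148.8,50],o))
```

```text
[237.61773184 175.59564296] [262.8337147  199.75615079]
246 [112 111 111 112 111 113 112 110  95  70  46  45  44  45  43  47]
251 [113 113 111 112 112 111 109 101  78  56  46  44  43  43  45  44]
256 [111 111 110 111 112 113 113 110 102  84  58  43  45  43  44  44]
184 [115, 115, 114, 114, 113, 113, 112, 109, 94, 79, 68, 68, 62, 58, 56, 52, 52, 50, 49, 48, 47, 46, 44, 43, 44, 45, 47, 52, 67, 84, 95, 93, 97, 103, 107, 109, 111, 110, 112, 110, 110, 112]
187 [115, 114, 115, 114, 114, 114, 111, 103, 85, 70, 66, 65, 65, 62, 62, 63, 62, 63, 62, 62, 62, 62, 63, 61, 62, 58, 58, 63, 84, 107, 116, 118, 114, 105, 104, 110, 111, 112, 112, 112, 113, 112]
190 [114, 113, 114, 113, 113, 113, 112, 107, 90, 73, 62, 66, 64, 63, 63, 63, 66, 72, 73, 73, 78, 83, 89, 84, 78, 72, 72, 80, 99, 112, 115, 109, 99, 100, 108, 111, 110, 112, 111, 111, 111, 111]
dy,dz per mm [[1.00865620e+00 7.55703927e-04]] [[-5.07171588e-04  9.65374714e-01]]
```

```bash
cat >> h.py <<'E'
def rd(n=8,dt=0.02):
    F=[];T=[];p=[]
    for _ in range(n):
        ctrl.wait(dt);o=ctrl.observe();F.append(o['wrist_force']);T.append(o['torque']);p.append(o['position'])
    return np.mean(F,0),np.mean(T,0),np.mean(p,0),o
E
python3 - <<'E'
from h import *
ctrl.move_straight([482.5,-148.8,131],speed=80);ctrl.wait(0.2)
F0,T0,p,o=rd(12);np.save('base.npy',[F0,T0]);print(o['time_s'],F0.round(2),T0.round(3),p.round(2))
z=131
while z>113:
    z-=2 if z>121 else 1
    ctrl.move_straight([482.5,-148.8,z],speed=25)
    F,T,p,o=rd(5);dF=F-F0
    print(round(o['time_s'],2),z,dF.round(1),(T-T0).round(3),p.round(2))
    if abs(dF[2])>3 or np.hypot(*dF[:2])>4: break
cv2.imwrite('pics/ins_s.png',ctrl.grab_frame('scene'))
E
```

```text
11.3833 [-0.1   0.16 -1.04] [0.001 0.006 0.011] [ 482.8  -148.93  131.56]
11.72 129 [ 0.  -0.5 -0. ] [ 0.001  0.004 -0.001] [ 482.4  -148.75  128.83]
12.05 127 [ 0.4 -0.4  0.1] [ 0.006 -0.007  0.   ] [ 482.42 -148.76  126.86]
12.38 125 [-0.8 -0.1 -0.2] [ 0.003 -0.004 -0.007] [ 482.44 -148.77  124.88]
12.72 123 [-0.2 -0.2 -0.1] [0.014 0.001 0.004] [ 482.43 -148.77  122.88]
13.05 121 [ 0.2 -0.2 -0.1] [ 0.007 -0.006 -0.023] [ 482.42 -148.77  120.87]
13.38 120 [-0.1 -0.5 -0.4] [-0.011  0.007  0.004] [ 482.48 -148.79  119.97]
13.72 119 [-0.2 -0.8  0.2] [-0.017  0.014  0.015] [ 482.46 -148.79  118.93]
14.05 118 [ 0.1 -0.4 -0. ] [-0.02   0.01  -0.022] [ 482.47 -148.79  117.94]
14.38 117 [-0.2 -0.2 -0.1] [-0.008  0.009  0.009] [ 482.47 -148.78  116.94]
14.72 116 [-0.2 -0.2 -0.2] [ 0.008  0.019 -0.008] [ 482.46 -148.78  115.94]
15.05 115 [ 0.2 -0.3 -0. ] [ 0.011 -0.011 -0.018] [ 482.47 -148.79  114.94]
15.38 114 [ 0.2 -0.8 -0.1] [ 0.018 -0.013 -0.016] [ 482.46 -148.79  113.93]
15.72 113 [ 0.6 -0.   0.1] [-0.019  0.003 -0.012] [ 482.52 -148.82  113.  ]
```

Run:
```python
from h import *
F0,T0=np.load('base.npy')
z=113
while z>109:
    z-=0.5
    ctrl.move_straight([482.5,-148.8,z],speed=25)
    F,T,p,o=rd(4);dF=F-F0
    print(round(o['time_s'],2),z,dF.round(1),(T-T0).round(3),p.round(2))
    if abs(dF[2])>2.5 or np.hypot(*dF[:2])>4: break
im=ctrl.grab_frame('scene');cv2.imwrite('pics/ins_s.png',cv2.resize(im[80:200,210:310],None,fx=5,fy=5,interpolation=3))
im=ctrl.grab_frame('wrist');cv2.imwrite('pics/ins_w.png',cv2.resize(im[150:330,180:320],None,fx=3,fy=3,interpolation=3))
```

```text
16.08 112.5 [ 0.5 -0.5  0.9] [-0.     0.027 -0.039] [ 482.61 -148.86  112.7 ]
16.4 112.0 [ 0.  -0.3  2.3] [ 0.011  0.013 -0.03 ] [ 482.71 -148.87  112.35]
16.72 111.5 [ 0.4 -0.2  2.9] [-0.035  0.01  -0.039] [ 482.66 -148.91  111.66]
```

View pics/ins_s.png

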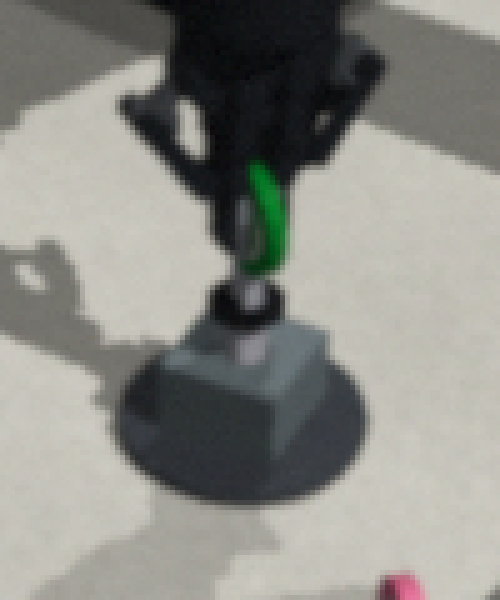

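View pics/ins_w.png

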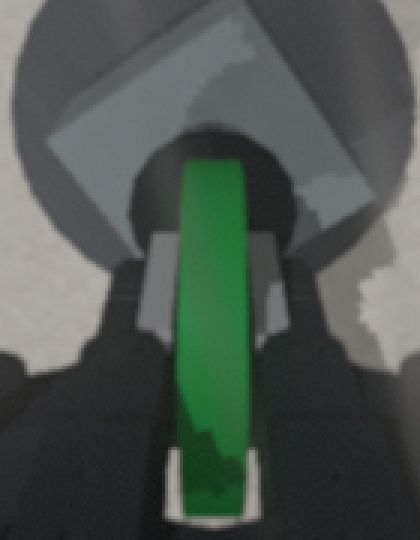

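The post is resting on the brass at about 3 N with the collar still proud of the foot, so the angle is wrong. I'll now turn it under light contact.

Run:
```python
from h import *
F0,T0=np.load('base.npy')
z=111.2;a=-15
while a>-45:
    a-=2
    ctrl.move_pose([482.5,-148.8,z],ori(a))
    F,T,p,o=rd(4);dF=F-F0
    print(round(o['time_s'],2),a,round(jaw(o),1),z,dF.round(1),(T-T0).round(3),p.round(2))
    if dF[2]<1.5:
        z-=0.7
        if z<109.5: break
    if dF[2]>8 or np.hypot(*dF[:2])>6: break
```

```text
17.13 -17 -17.0 111.2 [ 0.9 -0.6  2.6] [-0.113 -0.128 -0.038] [ 482.61 -148.88  111.15]
17.45 -19 -19.0 111.2 [ 0.8 -1.3  0.2] [-0.163 -0.226 -0.016] [ 482.49 -148.82  110.95]
17.77 -21 -20.9 110.5 [ 1.4 -0.9 -0. ] [-0.111 -0.261 -0.008] [ 482.41 -148.74  110.25]
18.08 -23 -22.9 109.8 [ 0.7 -0.8 -0.3] [-0.071 -0.157 -0.031] [ 482.32 -148.68  109.6 ]
```

Run:
```python
from h import *
F0,T0=np.load('base.npy')
z=109.8;a=-23
for k in range(4):
    z-=0.5
    ctrl.move_pose([482.5,-148.8,z],ori(a))
    F,T,p,o=rd(4);dF=F-F0
    print(round(o['time_s'],2),a,z,dF.round(1),(T-T0).round(3),p.round(2))
    if dF[2]>5 or np.hypot(*dF[:2])>6: break
im=ctrl.grab_frame('scene');cv2.imwrite('pics/t1_s.png',cv2.resize(im[80:200,210:310],None,fx=5,fy=5,interpolation=3))
im=ctrl.grab_frame('wrist');cv2.imwrite('pics/t1_w.png',cv2.resize(im[150:330,180:320],None,fx=3,fy=3,interpolation=3))
np.save('pics/t1.npy',dict(ee_rot=o['ee_rot'],position=o['position']),allow_pickle=True)
```

```text
18.4 -23 109.3 [ 0.6 -0.8 -0.3] [-0.043 -0.069 -0.024] [ 482.36 -148.72  109.19]
18.72 -23 108.8 [ 0.2 -0.2 -0.1] [-0.022 -0.031 -0.025] [ 482.39 -148.75  108.72]
19.03 -23 108.3 [ 0.5 -0.2  0.5] [ 0.007 -0.003 -0.009] [ 482.41 -148.77  108.23]
19.35 -23 107.8 [-0.3 -0.2 -0.1] [-0.005 -0.024 -0.036] [ 482.45 -148.78  107.76]
```

View pics/t1_w.png

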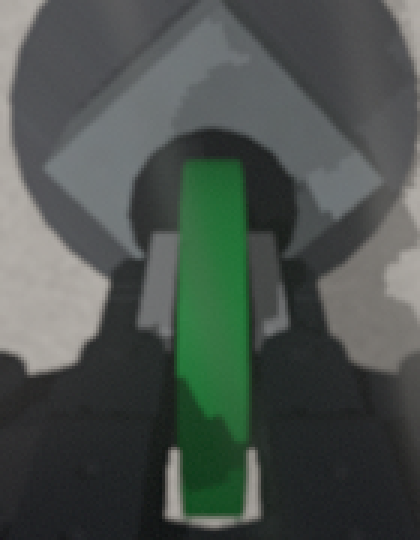

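View pics/t1_s.png

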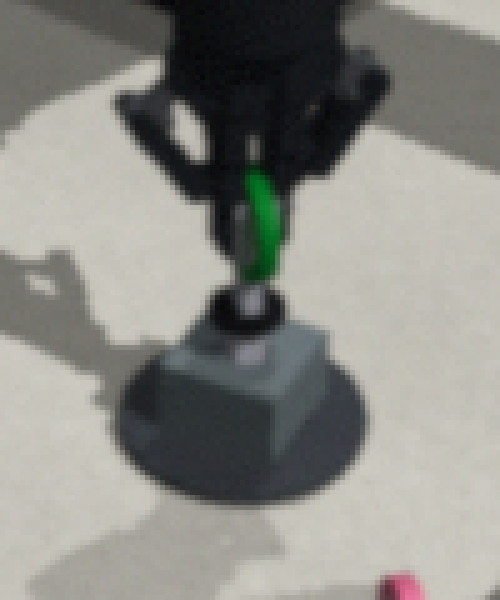

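The post is sliding in at −23° with almost no force, and the grip hasn't shifted: the disc has the same outline in the wrist view. I'll continue down with force guards.

Run:
```python
from h import *
F0,T0=np.load('base.npy')
z=107.8;a=-23
while z>83.5:
    z-=2 if z>90 else 0.5
    ctrl.move_straight([482.5,-148.8,z],speed=25)
    F,T,p,o=rd(3);dF=F-F0
    print(round(o['time_s'],2),z,dF.round(1),(T-T0).round(3),p.round(2))
    if dF[2]>3 or np.hypot(*dF[:2])>6: break
```

```text
19.75 105.8 [-0.3  0.1 -0.6] [-0.023 -0.015 -0.006] [ 482.43 -148.78  105.65]
20.05 103.8 [ 0.  -0.5  0.1] [ 0.012 -0.029 -0.001] [ 482.43 -148.77  103.67]
20.35 101.8 [ 0.3 -0.1  0.1] [-0.024 -0.046 -0.016] [ 482.42 -148.77  101.67]
20.65 99.8 [ 0.2  0.2 -0.8] [-0.016 -0.019 -0.011] [ 482.42 -148.78   99.67]
20.95 97.8 [-0.1 -0.2  0.3] [ 0.033 -0.026 -0.015] [ 482.42 -148.78   97.66]
21.25 95.8 [ 0.2 -0.8 -0.2] [ 0.003 -0.052 -0.004] [ 482.43 -148.77   95.68]
21.55 93.8 [ 0.3  0.  -0. ] [ 0.003 -0.021 -0.01 ] [ 482.42 -148.77   93.67]
21.85 91.8 [ 0.5 -0.2 -0.7] [-0.011 -0.064 -0.012] [ 482.42 -148.77   91.66]
22.15 89.8 [ 0.  -0.3 -0.5] [-0.008 -0.048 -0.006] [ 482.43 -148.77   89.67]
22.45 89.3 [ 0.1 -0.1 -0.2] [-0.01   0.002 -0.028] [ 482.46 -148.77   89.29]
22.75 88.8 [ 0.1 -0.1 -0.3] [ 0.002 -0.007 -0.019] [ 482.46 -148.77   88.74]
23.05 88.3 [ 0.  -0.2 -0.3] [ 0.015 -0.014 -0.005] [ 482.47 -148.79   88.26]
23.35 87.8 [0.3 0.5 0.5] [0.002 0.    0.011] [ 482.48 -148.8    87.77]
23.65 87.3 [ 0.4 -0.2  0.7] [-0.003  0.004 -0.031] [ 482.47 -148.8    87.26]
23.95 86.8 [-0.4 -0.1  0.2] [-0.03  -0.007 -0.033] [ 482.47 -148.79   86.76]
24.25 86.3 [ 0.  -0.   0.2] [ 0.01  -0.016  0.018] [ 482.48 -148.8    86.26]
24.55 85.8 [-0.4 -0.5  1. ] [0.002 0.028 0.011] [ 482.65 -148.85   86.04]
24.85 85.3 [-1.3  1.1  6.3] [0.166 0.346 0.001] [ 482.66 -148.84   86.01]
```

Run:
```python
from h import *
F0,T0=np.load('base.npy')
ctrl.move_straight([482.5,-148.8,85.7],speed=25)
F,T,p,o=rd(6);print(o['time_s'],(F-F0).round(1),p.round(2))
im=ctrl.grab_frame('scene');cv2.imwrite('pics/h_s.png',cv2.resize(im[80:200,210:310],None,fx=5,fy=5,interpolation=3))
im=ctrl.grab_frame('wrist');cv2.imwrite('pics/h_w.png',cv2.resize(im[150:330,180:320],None,fx=3,fy=3,interpolation=3))
cv2.imwrite('pics/h.png',np.hstack([cv2.imread('pics/h_w.png'),cv2.resize(cv2.imread('pics/h_s.png'),None,fx=.9,fy=.9)])[:540]) if True else 0
```

```text
25.2 [-0.9  0.6  6.1] [ 482.67 -148.84   86.02]
```

View pics/h_s.png

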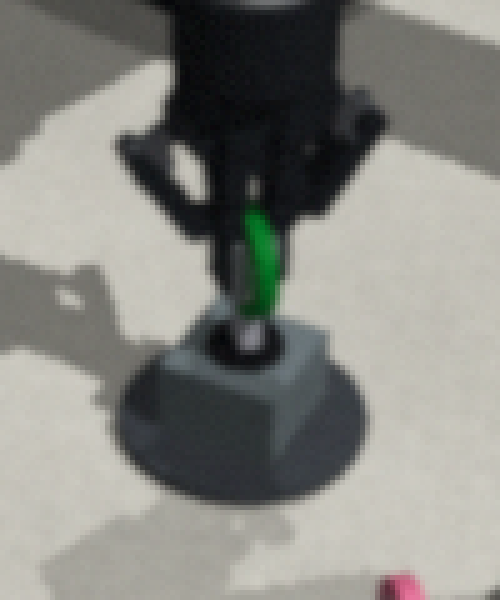

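View pics/h_w.png

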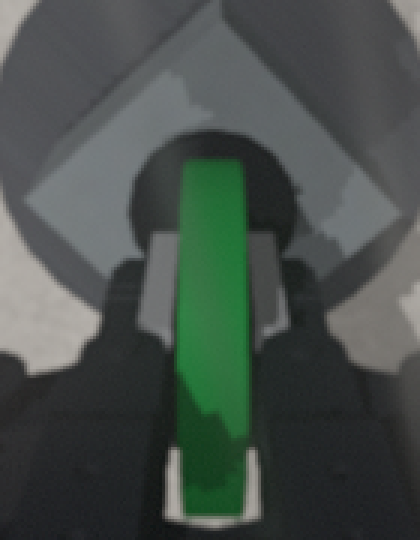

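The collar lies flat on the housing top, at (246,345) in the scene crop, and TCP z = 86.0 is the height at which I gripped the sign in the tray. I'll ease off the push, release and retreat.

Run:
```python
from h import *
F0,T0=np.load('base.npy')
ctrl.move_straight([482.5,-148.8,86.1],speed=25)
F,T,p,o=rd(6);print(o['time_s'],(F-F0).round(1),p.round(2))
ctrl.command_gripper(85);ctrl.wait(0.3)
F,T,p,o=rd(6);print(o['time_s'],(F-F0).round(1),p.round(2),o['gripper_width'])
ctrl.move_straight([482.5,-148.8,185],speed=80);ctrl.wait(0.3)
F,T,p,o=rd(6);print(o['time_s'],(F-F0).round(1),p.round(2))
ctrl.move_pose([400,-300,230],ori(-40));ctrl.wait(0.3)
o=ctrl.observe();print(o['time_s'],o['position'])
for n in('scene','top'):cv2.imwrite(f'pics/end_{n}.png',ctrl.grab_frame(n))
s=cv2.imread('pics/end_scene.png');t=cv2.imread('pics/end_top.png')
print('disc tri',tri([ray('scene',np.array(blobs(mask(s,45,75,s=100)[:160])[0][-1][1]))]) if 0 else proj('scene',[482.5,-148.8,105]),proj('top',[482.5,-148.8,105]))
print([b for b in blobs(mask(s,45,75,s=100),20)[0]]);print(blobs(mask(t,45,75,s=100),20)[0])
cv2.imwrite('pics/end_c.png',cv2.resize(s[80:250,200:450],None,fx=3.2,fy=3.2,interpolation=3))
```

```text
25.65 [0.1 0.5 4. ] [ 482.65 -148.85   86.04]
26.7667 [-0.2 -0.1  0.9] [ 482.51 -148.8    86.12] 84.96553079465507
28.55 [ 0.2 -0.1  1.3] [ 482.44 -148.77  184.83]
29.5917 [ 400.57824838 -298.91211311  229.56725705]
disc tri [[259.40179744 131.72818754]] [[316.54114491 236.49010467]]
[([82, 0, 26, 9, 62], [90.2, 3.7]), ([95, 106, 11, 10, 40], [99.3, 110.4]), ([255, 120, 10, 24, 163], [259.9, 131.2]), ([231, 228, 13, 7, 49], [236.9, 231.7]), ([231, 245, 12, 4, 24], [237.0, 246.9])]
[([484, 157, 12, 16, 102], [489.7, 164.5]), ([304, 230, 26, 14, 142], [316.3, 236.0])]
```

View pics/end_c.png

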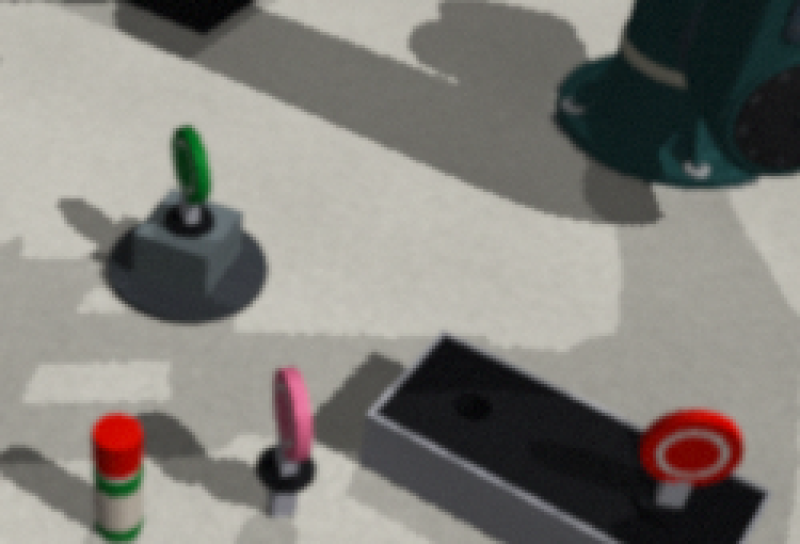

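View pics/end_top.png

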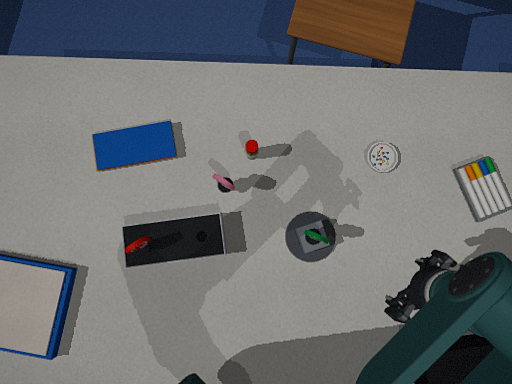

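The green sign stands upright in the foot: its disc is at (260,131) in the scene view, against a predicted (259,132). The collar is flat on the housing, and everything else is where it started.

Run:
```python
from plant import ctrl
print(ctrl.hand_in(), ctrl.observe()['time_s'])
```

```text
the job is handed in; nothing more can be done
the job is handed in; nothing more can be done
```

The green sign is planted upright in the foot with its collar flush, and I handed the job in at about 30 s.

**What I did:** I gripped the green disc across its thickness and lifted it out of the tray. I lowered the post until it rested on the brass at about 3 N, then turned it from −15° to −23° until it dropped into the square. It slid down to TCP z = 86.0, the height at which I had gripped it in the tray. I then eased off, released it and backed away.

**Checks:**
- **Force:** the highest averaged push I read was about 6 N, against the 20 N limit. I only read it between steps, so shorter peaks would not show.
- **Position:** the final scene and top views put the disc within 1 px of where it should be. The pocket is empty, and the red sign, glue stick, dish and cards look unmoved.

**Disagreements:**
- **Foot position:** the scene camera put the foot's mouth 2–4 mm away from the wrist and top views. I used the wrist and top views, and the post entered with no side load to speak of.
- **Socket angle:** an estimate from the wrist pictures gave about −29°, but by feel the post went in by −23°.
- **First contact:** the post touched the brass about 1.5 mm lower than the nominal height. I put this down to the chamfered tip dipping into the socket.

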